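# Loosen the knurled ring nut of the gluing press by two turns

## Robot

A 7-joint arm with a two-finger parallel gripper is mounted at the origin on the work surface. World frame = base frame: x ahead of the robot, y to its left, z up, the work surface at z = 0. Lengths are in m, angles in rad, forces in N, time in s.
With the tool pointing down it reaches from about 0.4 to 0.875 m from the base axis. Payload 6.5 kg.
Tool frame: the origin (TCP) lies at the very end of the fingers, on their centre line; the grasp point (between the pads) lies 19 mm behind it; z points along the fingers, x is the direction in which the jaws open and shut, and the axes are right-handed (so a half turn about z gives the same grasp; the last joint's range is limited). The gripper opens to 88 mm and grips with 3 to 60 N. Pads are 18 mm wide; open, the fingers measure 123 mm over their backs; the gripper's body (75 mm by 187 mm) begins 45 mm behind the grasp point.
Start: joints at [1.246, 0.536, -0.004, 1.538, 0.003, 1.067, -0.071], TCP at [0.166, -0.628, 0.239] pointing down, gripper open.
Joint ranges: [-2.7, 2.7], [-0.37, 2.16], [-1.27, 1.26], [0.24, 2.4], [-1.31, 4.45], [0.19, 1.91], [-2.76, 2.76]. Speed limits (rad/s): [2.39, 2.39, 3.14, 3.14, 3.14, 3.14, 3.14].

## Interface

Orientations are given as [roll, pitch, yaw] about the fixed x, y, z axes, in that order (R = Rz(yaw) Ry(pitch) Rx(roll)).
In Python, from rig import arm, vision, sign_off gives the robot as it stands.
- The arm moves only by the tool step_arm, never from a script. Its arguments are lists of equal length, an entry for each row: "claw": the closure, from 0 (fully open) to 1 (shut); "linear": the shift along the tool's x, y, z in m, a list of three; "twist": the turn about the tool's z in rad. A call has 1 to 12 rows; each row is the pose to reach, as a shift and turn from the pose commanded when the call began, along the tool's axes at that moment; what a row does not reach only later rows make up. A row lasts 1/12 s, in which the tool goes at most 41.7 mm and 7.16 degrees, less where a joint would pass 70% of its speed; a pose out of reach is approached as far as the arm can. A call with a gripper value outside its range is refused whole. The fingers move at their own pace and stop on an object; the grip force is fixed at half the most. Time passes only in rows, so rows that repeat a pose let the fingers close. It gives the time, the measured TCP pose, the force and the opening at its end, in the units of the state.
- arm.observe(): the state, without advancing time (a new reading comes with each control period).
- vision.get_image(name): name is "side" or "top" or "wrist"; returns (picture, depth): 400x640x3 uint8, red, green, blue; 400x640 float32, m along the optical axis (not along the pixel's ray), 0 where there is no reading.
- vision.camera_model(name): a dict with "vertical_fov" (degrees; the focal length in pixels is half the picture's height over the tangent of half this angle, whatever the lens; pixels are square), "cx", "cy" (the principal point, pixels), "world_from_camera" (4x4, takes a point from camera to world coordinates). Camera axes: x right, y up, looking along -z (the intrinsics and any distortion apply to the point x, -y, -z); pixel columns grow to the right and rows downward; lengths in m; the calibration is good to about 2 mm. A picture is of the moment at which its call begins: read the wrist's pose just before it. camera_model takes no time and is no camera call; for the wrist camera it gives the pose at the moment of the call.
- sign_off(): hands the job in, once; it reports no verdict.
The state is a dict: "time": time; "joint_positions": joint angles; "qvel": joint speeds; "effort": joint torques, N m; "tcp_pos": TCP position; "ee_rot": TCP orientation; "contact_force": force on the tool from outside, world axes, zero at the start; "moment": the same for the moment, N m; "gripper_width": finger opening in m.
Only numpy, scipy, OpenCV 4.12 (cv2) and the standard library are available. Lean on these libraries where they do the work, as an engineer would, in place of code of your own. Each camera call takes 0.05 s, during which the arm holds its last target. There are 200 camera calls.

## Task

The stack of white rings in the gluing press with the orange knurled ring nut has set: loosen that ring nut by two full turns (anticlockwise seen from above), rolling it round with a fingertip on its knurled rim, so that its white mark comes back to where it began. Nothing is to be gripped or picked up; leave the blue press's ring nut as it is and the things on the table where they are, and take the hand away when done.

Things in the scene. Friction and masses are not known exactly. Their poses are not given: they have to be found in the camera images.
- orange: Gluing press with the orange ring nut, fixed on the table; origin: centre of its underside. Round dark steel base (156 mm dia, 14 mm high), white ring stack (128 mm dia) up to 54 mm, aluminium pressure plate (92 mm dia) at 54-62 mm, ring nut on top. Nothing of it stands outside the nut's rim above 54 mm: open on all sides.
- orange_ring_center (a point): Point on the vertical axis of the ORANGE knurled ring nut, half-way up its rim. Nut: 104 mm dia over its 2.5 mm upright ridges (too wide to grip), 30 mm tall; at the start its underside is about 66 mm and its top 96 mm above the table. It climbs 4 mm per anticlockwise turn (8 mm in the job). A steel stud (18 mm dia) stands in its middle up to 110 mm above the table.
- orange_ring_mark (a point): The white mark on the top face of the orange ring nut: a 30 mm by 7 mm radial bar, continued by one white ridge down the rim. This point lies on it, 40 mm from the axis, and turns with the nut.
- orange_ring (a joint): Angle of the orange ring nut in rad; grows as it is loosened (anticlockwise from above), 6.283 per full turn. It starts anywhere from 0 to 1.5 and turns on freely to 26. Turning it takes about 0.08 N m (1.5 N along the rim); it stays where it is left.
- blue_ring_center (a point): The same point of the BLUE ring nut on the second, otherwise identical gluing press, which is to be left alone.
- blue_ring_mark (a point): White mark on top of the blue ring nut, 40 mm from its axis.
- spool: Bystander: empty red wire spool standing upright, 48 mm dia, 50 mm high, loose. Origin at the centre of its underside.
- bottle: Bystander: clear glue bottle standing upright, 50 mm dia, 130 mm high, loose. Origin at the centre of its underside.
- blank: Bystander: flat white foam-board ring, 90 mm outside, 56 mm inside, 10 mm thick, loose. Origin at the centre of its underside.
- cup: Bystander: clear plastic cup standing upright, 70 mm dia at the rim, 85 mm high, loose. Origin at the centre of its underside.
- screwdriver: Bystander: screwdriver lying on the table between the two presses, 12-30 mm high, loose; its own x axis runs along it from handle to tip.
- brush: Bystander: glue brush lying on the table, loose; its own x axis runs along it.

How it is judged:
By the outcome, as a careful person would: the job done as asked, in the order asked, and still so for the second after the job is handed in, with the robot touching nothing.
It also fails if it takes over 64 s, if anything falls off the work surface, if the arm or the gripper's body presses on something with over 40 N, if the wrist force passes 120 N, or if a joint passes its speed limit or range.

## Working session

There is one attempt and no reset: what is moved stays moved. The work goes in short steps, Python scripts to look and compute and a tool call to move; the robot and the scene stay as the last step left them, time stands still between calls to the robot, and variables do not carry over. Pictures are saved under pics/ and viewed, about 8 in all and at most 12, crops included, and the job is handed in when it is done.

Besides the shell and the picture viewer there is one more tool, called as name([rows], argument=value, ...), one row to a line, values as JSON. step_arm: Moves the arm, as the interface text tells. Its arguments: {"type":"object","properties":{"claw":{"type":"array","items":{"type":"number"}},"linear":{"type":"array","items":{"type":"array","items":{"type":"number"}}},"twist":{"type":"array","items":{"type":"number"}}},"required":["claw","linear","twist"]}

```bash
mkdir -p pics; cat > h.py <<'E'
import numpy as np, cv2
from rig import arm, vision, sign_off
def snap(n,f):
    m=vision.camera_model(n); im,d=vision.get_image(n)
    cv2.imwrite(f'pics/{f}.png',im[:,:,::-1]); np.savez(f'pics/{f}.npz',im=im,d=d,W=m['world_from_camera'],k=[m['vertical_fov'],m['cx'],m['cy']])
    return im,d,m
def world(d,m,u,v,z=None):
    f=200/np.tan(np.radians(m['vertical_fov'])/2); W=np.array(m['world_from_camera'])
    r=np.array([(u-m['cx'])/f,-(v-m['cy'])/f,-1])
    if z is None: s=d[int(v),int(u)]
    else: s=(z-W[2,3])/(W[:3,:3]@r)[2]
    return W[:3,:3]@(r*s)+W[:3,3]
E
python3 - <<'E'
from h import *
for n in('top','side'):
    im,d,m=snap(n,n+'0'); print({k:(np.round(v,3).tolist() if k!='x' else v) for k,v in m.items() if not isinstance(v,str)})
s=arm.observe(); print({k:np.round(v,3).tolist() for k,v in s.items()})
E
```

```text
{'vertical_fov': 57.526, 'cx': 319.547, 'cy': 200.719, 'world_from_camera': [[-0.009, 0.987, -0.16, 0.41], [-1.0, -0.006, 0.02, 0.033], [0.018, 0.16, 0.987, 1.143], [0.0, 0.0, 0.0, 1.0]]}
{'vertical_fov': 55.68, 'cx': 319.997, 'cy': 193.498, 'world_from_camera': [[-0.977, 0.115, -0.18, 0.442], [-0.213, -0.538, 0.816, 0.817], [-0.003, 0.835, 0.55, 0.629], [0.0, 0.0, 0.0, 1.0]]}
{'time': 0.1, 'joint_positions': [1.246, 0.537, -0.004, 1.539, 0.003, 1.067, -0.071], 'qvel': [0.001, -0.002, 0.001, -0.001, -0.001, -0.001, 0.001], 'effort': [0.002, -57.208, 0.994, -25.223, -0.056, 0.013, 0.0], 'tcp_pos': [0.166, -0.628, 0.238], 'ee_rot': [3.141, 0.002, -1.312], 'contact_force': [1.413, 0.947, 0.022], 'moment': [0.02, 0.032, -0.08], 'gripper_width': 0.088}
```

View pics/top0.png

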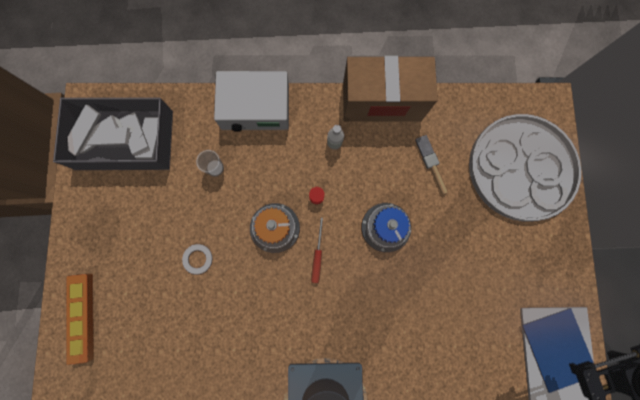

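View pics/side0.png

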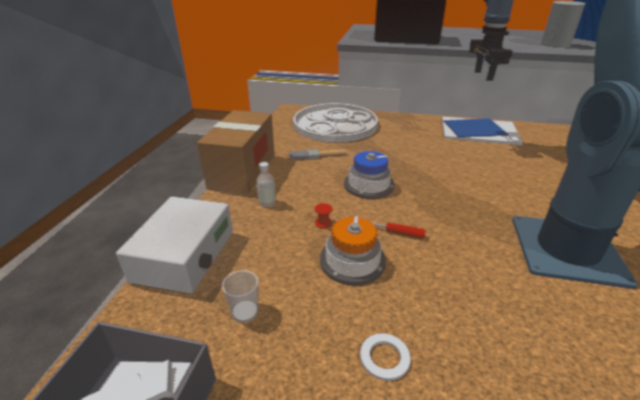

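The top view shows the orange nut at about (271,226), with its mark to the right at about (284,225). The blue nut is at (392,225), the spool at (317,196) and the screwdriver around (318,255). I'll compute positions next.

```bash
python3 - <<'E'
from h import *
m=vision.camera_model('top'); z=np.load('pics/top0.npz'); im,d=z['im'],z['d']
hsv=cv2.cvtColor(im,cv2.COLOR_RGB2HSV)
sub=np.zeros(d.shape,bool); sub[195:260,240:305]=1
o=sub&(hsv[...,0]<16)&(hsv[...,1]>190)&(hsv[...,2]>110)
P=lambda M:np.array([world(d,m,u,v) for v,u in zip(*np.nonzero(M))])
p=P(o); 
print(len(p),p.min(0),p.max(0),np.median(p,0))
q=p[(p[:,2]>.085)&(p[:,2]<.105)]; 
c,r=cv2.minEnclosingCircle(q[:,:2].astype(np.float32)); print('circ',c,r,len(q))
for n,u,v,zz in [('stud',271,225,.11),('markend',288,225,.096),('blue',392,225,.11),('spool',317,192,.05),('sdtip',322,220,.01),('sdh',316,282,.02),('cup',208,161,.085),('blank',197,259,.01),('bottle',337,130,.13)]: print(n,world(d,m,u,v,zz).round(3),d[v,u])
cv2.imwrite('pics/topc.png',cv2.resize(im[185:270,230:345,::-1],None,fx=6.5,fy=6.5,interpolation=cv2.INTER_CUBIC))
E
```

```text
Traceback (most recent call last):
ValueError: zero-size array to reduction operation minimum which has no identity
```

```bash
python3 - <<'E'
from h import *
m=vision.camera_model('top'); z=np.load('pics/top0.npz'); im,d=z['im'],z['d']
hsv=cv2.cvtColor(im,cv2.COLOR_RGB2HSV); print(hsv[226,262],hsv[240,230],d[226,262])
v,u=np.mgrid[195:260,240:305]
p=np.array([world(d,m,a,b) for a,b in zip(u.ravel(),v.ravel())])
q=p[(p[:,2]>.088)&(p[:,2]<.104)]
c,r=cv2.minEnclosingCircle(q[:,:2].astype(np.float32)); print('circ',c,r,len(q),np.median(q,0))
for n,u,v,zz in [('stud',271,225,.11),('markend',288,225,.096),('blue',392,225,.11),('spool',317,192,.05),('sdtip',322,220,.01),('sdh',316,282,.02),('cup',208,161,.085),('blank',197,259,.01),('bottle',337,130,.13)]: print(n,world(d,m,u,v,zz).round(3),d[v,u])
cv2.imwrite('pics/topc.png',cv2.resize(im[185:270,230:345,::-1],None,fx=6.5,fy=6.5,interpolation=cv2.INTER_CUBIC))
E
```

```text
[ 13 168 146] [ 14 115 129] 1.0458014
circ (0.5106249451637268, 0.1519751250743866) 0.051852431148290634 909 [0.50927351 0.15192929 0.09612381]
stud [0.508 0.151 0.11 ] 1.0353194
markend [0.509 0.104 0.096] 1.0496429
blue [ 0.505 -0.193  0.11 ] 1.038977
spool [0.614 0.019 0.05 ] 1.1113496
sdtip [0.532 0.004 0.01 ] 1.1371424
sdh [0.343 0.024 0.02 ] 1.0972744
cup [0.703 0.343 0.085] 1.1554737
blank [0.415 0.387 0.01 ] 1.1202983
bottle [ 0.782 -0.04   0.13 ] 1.0632991
```

View pics/topc.png

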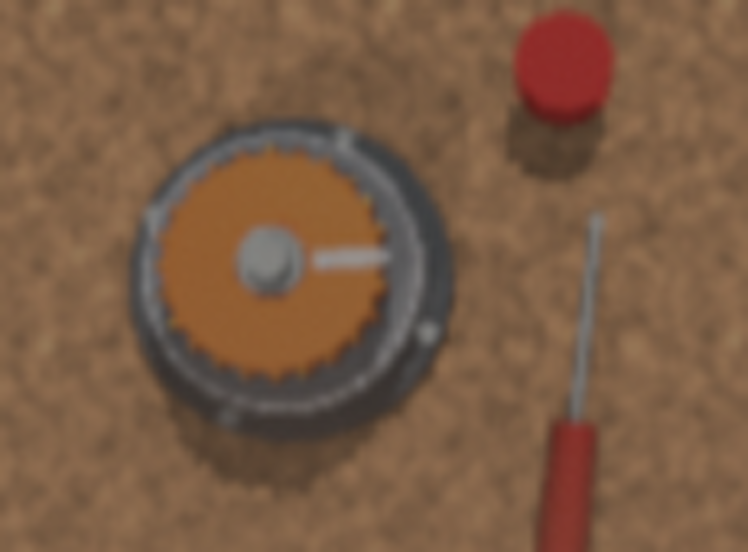

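```bash
cat >> h.py <<'E'
C=np.array([.510,.152]); K=np.array([-.0175,.009]); A=np.radians(135)
def axes(y): return np.array([[np.cos(y),np.sin(y)],[np.sin(y),-np.cos(y)]]).T  # columns: tool x,y in world
def pose(phi,R):  # contact azimuth (deg), corner radius -> tcp xy, yaw
    y=np.radians(phi)+np.pi+A
    return C+R*np.array([np.cos(np.radians(phi)),np.sin(np.radians(phi))])-axes(y)@K, (y+np.pi)%(2*np.pi)-np.pi
def to(p0,y0,z0,p,y,z):
    l=axes(y0).T@(np.array(p)-p0); return [*np.round(l,4),round(z0-z,4)], round(-((y-y0+np.pi)%(2*np.pi)-np.pi),4)
E
python3 - <<'E'
from h import *
s=arm.observe(); p0=s['tcp_pos'];y0=s['ee_rot'][2]
p,y=pose(-58,.070); print('start',p,y,to(p0[:2],y0,p0[2],p,y,.2))
print('via',to(p0[:2],y0,p0[2],(.45,-.35),y,.24))
for R in (.0505,):
  for sg in (1,-1):
    pa,ya=pose(0,R)
    for k in range(1,13): print(k,to(pa,ya,0,*pose(sg*k*20/3,R),0))
E
```

```text
start [0.55192704 0.0735606 ] -1.7976891295541595 ([np.float64(-0.5793), np.float64(-0.5524), np.float64(0.0379)], np.float64(0.4857))
via ([np.float64(-0.1959), np.float64(-0.3455), np.float64(-0.0021)], np.float64(0.4857))
1 ([np.float64(-0.0056), np.float64(-0.0059), 0], np.float64(-0.1164))
2 ([np.float64(-0.0117), np.float64(-0.0111), 0], np.float64(-0.2327))
3 ([np.float64(-0.0185), np.float64(-0.0155), 0], np.float64(-0.3491))
4 ([np.float64(-0.0257), np.float64(-0.0191), 0], np.float64(-0.4654))
5 ([np.float64(-0.0333), np.float64(-0.0219), 0], np.float64(-0.5818))
6 ([np.float64(-0.0412), np.float64(-0.0237), 0], np.float64(-0.6981))
7 ([np.float64(-0.0492), np.float64(-0.0247), 0], np.float64(-0.8145))
8 ([np.float64(-0.0573), np.float64(-0.0247), 0], np.float64(-0.9308))
9 ([np.float64(-0.0653), np.float64(-0.0237), 0], np.float64(-1.0472))
10 ([np.float64(-0.0732), np.float64(-0.0219), 0], np.float64(-1.1636))
11 ([np.float64(-0.0808), np.float64(-0.0191), 0], np.float64(-1.2799))
12 ([np.float64(-0.088), np.float64(-0.0155), 0], np.float64(-1.3963))
1 ([np.float64(0.0048), np.float64(0.0065), 0], np.float64(0.1164))
2 ([np.float64(0.0089), np.float64(0.0135), 0], np.float64(0.2327))
3 ([np.float64(0.0121), np.float64(0.0209), 0], np.float64(0.3491))
4 ([np.float64(0.0144), np.float64(0.0286), 0], np.float64(0.4654))
5 ([np.float64(0.0158), np.float64(0.0366), 0], np.float64(0.5818))
6 ([np.float64(0.0163), np.float64(0.0447), 0], np.float64(0.6981))
7 ([np.float64(0.0158), np.float64(0.0527), 0], np.float64(0.8145))
8 ([np.float64(0.0144), np.float64(0.0607), 0], np.float64(0.9308))
9 ([np.float64(0.0121), np.float64(0.0684), 0], np.float64(1.0472))
10 ([np.float64(0.0089), np.float64(0.0759), 0], np.float64(1.1636))
11 ([np.float64(0.0049), np.float64(0.0829), 0], np.float64(1.2799))
12 ([np.float64(0.0001), np.float64(0.0893), 0], np.float64(1.3963))
```

step_arm([
  [-0.018, -0.031, 0],
  [-0.036, -0.062, 0],
  [-0.054, -0.093, 0],
  [-0.072, -0.124, 0],
  [-0.09, -0.155, 0],
  [-0.108, -0.186, 0],
  [-0.126, -0.217, 0],
  [-0.144, -0.248, 0],
  [-0.162, -0.279, 0],
  [-0.18, -0.31, 0],
  [-0.196, -0.34, 0],
  [-0.22, -0.355, 0],
], claw=[1, 1, 1, 1, 1, 1, 1, 1, 1, 1, 1, 1], twist=[0.04, 0.08, 0.12, 0.16, 0.2, 0.24, 0.28, 0.32, 0.36, 0.4, 0.44, 0.486])

```text
time: 1.1
tcp_pos: [0.4565, -0.3228, 0.2385]
ee_rot: [-3.14, 0.001, -1.797]
contact_force: [0.8, 0.3, -0.4]
gripper_width: 0.0105
```

```bash
python3 - <<'E'
from h import *
s=arm.observe(); p0=s['tcp_pos'];y0=s['ee_rot'][2]
p,y=pose(-58,.070); print(p0,y0,s['gripper_width'],to(p0[:2],y0,p0[2],p,y,.2))
E
```

```text
[ 0.45650337 -0.32281153  0.23853228] -1.7974255199926605 0.010454705810986991 ([np.float64(-0.4077), np.float64(-0.0039), np.float64(0.0385)], np.float64(0.0003))
```

step_arm([
  [-0.036, 0, 0.004],
  [-0.072, 0, 0.008],
  [-0.108, 0, 0.012],
  [-0.144, 0, 0.016],
  [-0.18, 0, 0.02],
  [-0.216, 0, 0.024],
  [-0.252, 0, 0.028],
  [-0.288, 0, 0.03],
  [-0.324, 0, 0.032],
  [-0.36, -0.002, 0.034],
  [-0.39, -0.004, 0.036],
  [-0.406, -0.004, 0.038],
], claw=[1, 1, 1, 1, 1, 1, 1, 1, 1, 1, 1, 1], twist=[0, 0, 0, 0, 0, 0, 0, 0, 0, 0, 0, 0])

```text
time: 2.1
tcp_pos: [0.5489, 0.0747, 0.2005]
ee_rot: [3.141, 0.002, -1.793]
contact_force: [0.2, 0.7, 0.2]
gripper_width: 0.0005
```

```bash
python3 - <<'E'
from h import *
s=arm.observe(); p0=s['tcp_pos'];y0=s['ee_rot'][2]
p,y=pose(-58,.070); print(p0,y0,s['joint_positions'],to(p0[:2],y0,p0[2],p,y,.08))
im,d,m=snap('wrist','w1'); print(np.round(m['world_from_camera'],3),m['vertical_fov'],m['cx'],m['cy'])
E
```

```text
[0.54892794 0.07465714 0.2004652 ] -1.7934288508851093 [-0.07486103  0.42710108 -0.18001885  1.82357279  0.09242071  0.8984104
 -2.09005386] ([np.float64(0.0004), np.float64(-0.0032), np.float64(0.1205)], np.float64(0.0043))
[[-0.22   0.929  0.298  0.626]
 [-0.976 -0.209 -0.069  0.057]
 [-0.002 -0.306  0.952  0.346]
 [ 0.     0.     0.     1.   ]] 60.01298227777829 316.6382994390961 204.17910065368406
```

View pics/w1.png

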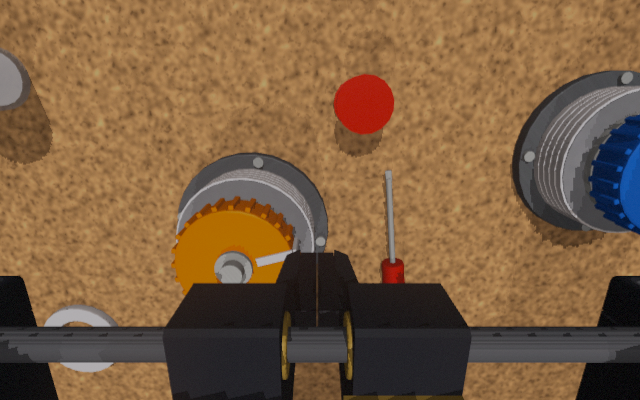

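The wrist view shows the closed fingertips at (317,253), beside the nut. The nut's stud is at (233,258) and its mark runs right and slightly up to (296,251). The way down is clear, so I'll descend.

step_arm([
  [0, -0.003, 0.02],
  [0, -0.003, 0.045],
  [0, -0.003, 0.07],
  [0, -0.003, 0.095],
  [0, -0.003, 0.12],
  [0, -0.003, 0.12],
], claw=[1, 1, 1, 1, 1, 1], twist=[0.004, 0.004, 0.004, 0.004, 0.004, 0.004])

```text
time: 2.65
tcp_pos: [0.5478, 0.068, 0.0764]
ee_rot: [3.134, -0.004, -1.802]
contact_force: [-1.3, -1.0, -1.0]
gripper_width: 0.0004
```

```bash
python3 - <<'E'
from h import *
z=np.load('pics/w1.npz'); m=dict(vertical_fov=z['k'][0],cx=z['k'][1],cy=z['k'][2],world_from_camera=z['W'])
print('stud',world(z['d'],m,234,256,.11),world(z['d'],m,234,256),'tip',world(z['d'],m,300,256))
im,d,m=snap('wrist','w2')
cv2.imwrite('pics/w2c.png',cv2.resize(im[120:360,140:460,::-1],None,fx=2,fy=2,interpolation=cv2.INTER_CUBIC))
E
```

```text
stud [0.52568229 0.14426298 0.11      ] [0.52213539 0.14734002 0.1016361 ] tip [0.55889875 0.08049131 0.2038083 ]
```

View pics/w2c.png

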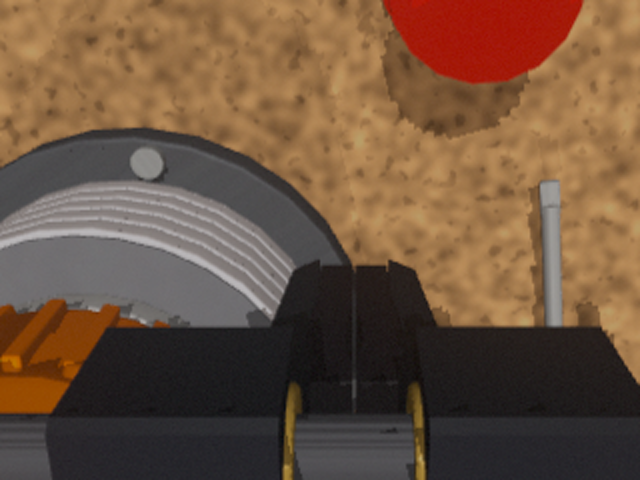

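```bash
python3 - <<'E'
from h import *
for f in('w1','w2','top0','side0'):
    z=np.load(f'pics/{f}.npz'); m=dict(vertical_fov=z['k'][0],cx=z['k'][1],cy=z['k'][2],world_from_camera=z['W'])
    v,u=np.mgrid[0:400,0:640]; fl=200/np.tan(np.radians(z['k'][0])/2); d=z['d']
    P=np.stack([(u-z['k'][1])/fl*d,-(v-z['k'][2])/fl*d,-d,np.ones_like(d)],-1)@z['W'].T; P=P[...,:3]
    near=(np.hypot(P[...,0]-.51,P[...,1]-.152)<.075)&(d>0)
    hsv=cv2.cvtColor(z['im'],cv2.COLOR_RGB2HSV); 
    S=P[near&(P[...,2]>.1065)&(P[...,2]<.116)]; N=P[near&(P[...,2]>.091)&(P[...,2]<.102)]
    print(f,'stud',len(S),S.mean(0) if len(S) else '',np.ptp(S,0) if len(S) else '')
    if len(N)>50: print(' nut',len(N),cv2.minEnclosingCircle(N[:,:2].astype(np.float32)),N.min(0),N.max(0),np.median(N[:,2]))
z=np.load('pics/w2.npz');d=z['d']
# fingertip profile: depth along rows 240..300 cols 285..350
for r in (252,254,257,262,270,280): print(r,[ (c,round(float(d[r,c]),3)) for c in range(276,356,4)])
s=arm.observe(); print(s['tcp_pos'],s['ee_rot'],s['contact_force'])
E
```

```text
w1 stud 407 [0.51165923 0.1514286  0.10976803] [0.01728206 0.01835939 0.00533671]
 nut 7111 ((0.5112496018409729, 0.15246212482452393), 0.05225207656621933) [0.48943454 0.10034354 0.09100997] [0.56234196 0.20409145 0.10195604] 0.09679353253714751
w2 stud 0  
 nut 6333 ((0.5381748676300049, 0.1626938283443451), 0.04113854840397835) [0.5131023  0.12589662 0.09100047] [0.56278059 0.19949105 0.10198431] 0.09666359356816016
top0 stud 27 [0.50998696 0.1515784  0.10951771] [0.01444866 0.01443529 0.00600387]
 nut 894 ((0.5104070901870728, 0.1523217260837555), 0.05173638463020325) [0.46073961 0.10086432 0.09100097] [0.56142231 0.20203426 0.1019745 ] 0.09612779782261738
side0 stud 38 [0.51179954 0.15396832 0.10883476] [0.01596403 0.01651144 0.00574324]
 nut 989 ((0.5126570463180542, 0.15359364449977875), 0.05273185670375824) [0.46113702 0.10222233 0.09100309] [0.56241677 0.20498552 0.1017776 ] 0.09564941563578577
252 [(276, 0.212), (280, 0.218), (284, 0.223), (288, 0.23), (292, 0.229), (296, 0.157), (300, 0.228), (304, 0.229), (308, 0.229), (312, 0.231), (316, 0.244), (320, 0.245), (324, 0.245
[... 944 characters left out ...]
, 0.247)]
270 [(276, 0.195), (280, 0.142), (284, 0.141), (288, 0.142), (292, 0.141), (296, 0.141), (300, 0.145), (304, 0.144), (308, 0.145), (312, 0.0), (316, 0.149), (320, 0.144), (324, 0.145), (328, 0.144), (332, 0.145), (336, 0.141), (340, 0.141), (344, 0.143), (348, 0.142), (352, 0.142)]
280 [(276, 0.135), (280, 0.134), (284, 0.134), (288, 0.134), (292, 0.132), (296, 0.137), (300, 0.137), (304, 0.136), (308, 0.136), (312, 0.137), (316, 0.149), (320, 0.137), (324, 0.137), (328, 0.138), (332, 0.137), (336, 0.138), (340, 0.133), (344, 0.134), (348, 0.133), (352, 0.133)]
[0.54926306 0.06831606 0.07868433] [ 3.13657174e+00 -2.37543792e-03 -1.80230986e+00] [-0.78526157  0.8750251   0.90992706]
```

step_arm([
  [0, 0, 0],
  [0, 0, 0],
  [0, 0, 0],
], claw=[1, 1, 1], twist=[0, 0, 0])

```text
time: 2.95
tcp_pos: [0.5527, 0.0692, 0.0824]
ee_rot: [-3.139, 0.001, -1.802]
contact_force: [-0.2, -0.3, 0.3]
gripper_width: 0.0003
```

```bash
sed -i 's/^C=.*/C=np.array([.511,.152]); K=np.array([-.0133,.010]); A=np.radians(135)/' h.py; python3 - <<'E'
from h import *
z=np.load('pics/w2.npz'); m=dict(vertical_fov=z['k'][0],cx=z['k'][1],cy=z['k'][2],world_from_camera=z['W'])
s=arm.observe(); p0=s['tcp_pos'];y0=s['ee_rot'][2]; print(p0,y0)
for u,v in((289,256),(343,256),(310,256)):
    w=world(z['d'],m,u,v); print(axes(-1.80)@np.eye(2) is None, (axes(y0).T@(w[:2]-p0[:2])).round(4), w[2])
for R in(.06,.053,.0505): print(R,to(p0[:2],y0,p0[2],*pose(-58,R),.078))
E
```

```text
[0.55267204 0.06922643 0.08235894] -1.8022165169706754
False [-0.0103 -0.0054] 0.08235430058967211
False [ 0.0137 -0.0054] 0.08243155074256545
False [-0.001  -0.0041] 0.0797996439716758
0.06 ([np.float64(-0.0155), np.float64(0.0069), np.float64(0.0044)], np.float64(-0.0045))
0.053 ([np.float64(-0.0204), np.float64(0.0118), np.float64(0.0044)], np.float64(-0.0045))
0.0505 ([np.float64(-0.0222), np.float64(0.0136), np.float64(0.0044)], np.float64(-0.0045))
```

step_arm([
  [-0.007, 0.003, 0.002],
  [-0.014, 0.006, 0.004],
  [-0.0165, 0.008, 0.004],
  [-0.018, 0.0095, 0.004],
  [-0.0195, 0.011, 0.004],
  [-0.021, 0.0125, 0.004],
  [-0.021, 0.0125, 0.004],
  [-0.021, 0.0125, 0.004],
], claw=[1, 1, 1, 1, 1, 1, 1, 1], twist=[0, 0, 0, 0, 0, 0, 0, 0])

```text
time: 3.62
tcp_pos: [0.545, 0.0915, 0.0769]
ee_rot: [-3.14, -0.001, -1.803]
contact_force: [2.4, -2.7, -0.4]
gripper_width: 0.0
```

```bash
python3 - <<'E'
from h import *
for f in range(4):
    s=arm.observe(); print(s['tcp_pos'].round(4),s['contact_force'].round(2),s['ee_rot'][2].round(4)) if hasattr(s['tcp_pos'],'round') else print(s['tcp_pos'],s['contact_force']); vision.get_image('wrist')
p,y=pose(-58,.0505); print(p,y)
E
```

```text
[0.545  0.0915 0.0769] [ 2.42 -2.68 -0.41] -1.8031
[0.5449 0.0915 0.0769] [ 3.67 -3.67 -0.32] -1.8031
[0.5449 0.0915 0.0769] [ 3.69 -2.84 -1.16] -1.803
[0.5449 0.0915 0.0769] [ 4.43 -4.31 -0.34] -1.803
[0.54451277 0.09396494] -1.7976891295541595
```

```bash
python3 - <<'E'
from h import *
y0=-1.803; p0=np.array([.5449,.0915])
q=axes(y0).T@(C-p0); print('centre in tool',q)
q=q-0
for sg in(-1,1):
  for k in range(1,13):
    t=sg*k*np.radians(20/3); R=np.array([[np.cos(t),-np.sin(t)],[np.sin(t),np.cos(t)]])
    l=q-R@q+(np.array([-.001,.001]) @R.T if sg<0 else 0); print(k,l.round(4),round(t,4))
E
```

```text
centre in tool [-0.05107512  0.0469126 ]
1 [-0.0067 -0.0045] -0.1164
2 [-0.0129 -0.0093] -0.2327
3 [-0.0197 -0.0134] -0.3491
4 [-0.0269 -0.0166] -0.4654
5 [-0.0345 -0.019 ] -0.5818
6 [-0.0422 -0.0204] -0.6981
7 [-0.0501 -0.021 ] -0.8145
8 [-0.058  -0.0207] -0.9308
9 [-0.0658 -0.0194] -1.0472
10 [-0.0734 -0.0173] -1.1636
11 [-0.0807 -0.0142] -1.2799
12 [-0.0876 -0.0104] -1.3963
1 [0.0051 0.0062] 0.1164
2 [0.0094 0.013 ] 0.2327
3 [0.013  0.0203] 0.3491
4 [0.0156 0.0279] 0.4654
5 [0.0174 0.0358] 0.5818
6 [0.0182 0.0438] 0.6981
7 [0.0181 0.0519] 0.8145
8 [0.0171 0.0599] 0.9308
9 [0.0151 0.0677] 1.0472
10 [0.0122 0.0752] 1.1636
11 [0.0085 0.0824] 1.2799
12 [0.004  0.0891] 1.3963
```

step_arm([
  [-0.0067, -0.0045, 0],
  [-0.0129, -0.0093, 0],
  [-0.0197, -0.0134, 0],
  [-0.0269, -0.0166, 0],
  [-0.0345, -0.019, 0],
  [-0.0422, -0.0204, 0],
  [-0.0501, -0.021, 0],
  [-0.058, -0.0207, 0],
  [-0.0658, -0.0194, 0],
  [-0.0734, -0.0173, 0],
  [-0.0807, -0.0142, 0],
  [-0.0876, -0.0104, 0],
], claw=[1, 1, 1, 1, 1, 1, 1, 1, 1, 1, 1, 1], twist=[-0.1164, -0.2327, -0.3491, -0.4654, -0.5818, -0.6981, -0.8145, -0.9308, -1.0472, -1.1636, -1.2799, -1.3963])

```text
time: 4.82
tcp_pos: [0.5759, 0.1761, 0.0775]
ee_rot: [-3.139, -0.002, -0.4]
contact_force: [4.4, 0.1, 1.1]
gripper_width: 0.0005
```

```bash
cat >> h.py <<'E'
def cloud(n,f):
    im,d,m=snap(n,f); v,u=np.mgrid[0:400,0:640]; fl=200/np.tan(np.radians(m['vertical_fov'])/2)
    P=np.stack([(u-m['cx'])/fl*d,-(v-m['cy'])/fl*d,-d,np.ones_like(d)],-1)@np.array(m['world_from_camera']).T
    return im,P[...,:3],d
def mark(n,f):
    im,P,d=cloud(n,f); hsv=cv2.cvtColor(im,cv2.COLOR_RGB2HSV)
    r=np.hypot(P[...,0]-C[0],P[...,1]-C[1]); top=(d>0)&(P[...,2]>.09)&(P[...,2]<.112)&(r<.05)
    o=top&(r>.02)&(hsv[...,1]>130)&(r<.046); M=top&(r>.018)&(hsv[...,1]<90)&(hsv[...,2]>90)
    w=P[M].mean(0) if M.sum() else np.zeros(3)
    print(n,'nut z',np.median(P[o][:,2]).round(4) if o.sum() else None,o.sum(),'mark px',M.sum(),w.round(4),'ang',np.degrees(np.arctan2(w[1]-C[1],w[0]-C[0])).round(1))
E
python3 - <<'E'
from h import *
s=arm.observe(); p=s['tcp_pos'][:2]; v=p-C; print(p,np.hypot(*v),s['ee_rot'],s['contact_force'],s['moment'])
for n in('top','side','wrist'): mark(n,n+'1')
s=arm.observe(); p=s['tcp_pos'][:2]; v=p-C; print(p,np.hypot(*v),s['ee_rot'],s['contact_force'])
E
```

```text
[0.57590869 0.17613056] 0.06924898937211472 [-3.13934764e+00 -2.30583089e-03 -4.00393403e-01] [4.36814298 0.06511914 1.12274921] [-0.17453613 -0.7575153   0.01104065]
top nut z None 0 mark px 0 [0. 0. 0.] ang -163.4
side nut z 0.0967 443 mark px 0 [0. 0. 0.] ang -163.4
wrist nut z 0.0976 3231 mark px 161 [0.5549 0.147  0.0988] ang -6.5
[0.57511396 0.17742481] 0.06897115712963835 [-3.13772279e+00 -5.27857921e-04 -4.07425726e-01] [3.93188271 2.9337822  1.74670742]
```

View pics/side1.png

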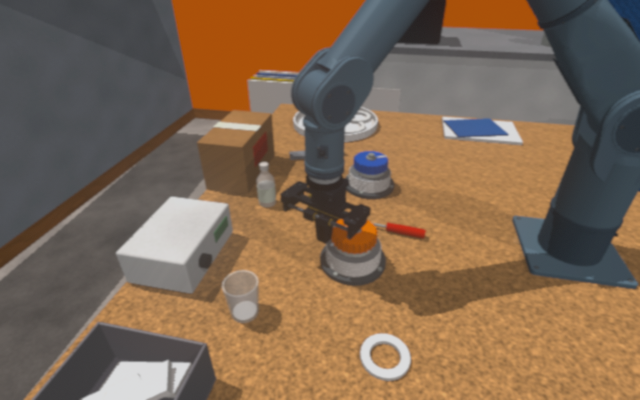

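The side view shows the fingertip on the orange rim at (325,232), with everything else untouched. The mark has moved from about -89° to -6.5°, so the drive works.

```bash
python3 - <<'E'
from h import *
q=np.array([-.0501,.0459]); o=np.array([.0095,-.0095]); th=np.radians(20/3)
Rm=lambda t:np.array([[np.cos(t),-np.sin(t)],[np.sin(t),np.cos(t)]])
f=[(q-Rm(-k*th)@q).round(4).tolist()+[0] for k in range(1,13)]
qb=q-o
b=[(qb-Rm(k*th)@qb).round(4).tolist()+[0] for k in range(1,13)]
b1=[(o+qb-Rm(k*th)@qb).round(4).tolist()+[0] for k in range(0,12)]
print(f);print(b);print(b1)
E
```

```text
[[-0.0057, -0.0055, 0], [-0.0119, -0.0103, 0], [-0.0187, -0.0144, 0], [-0.0259, -0.0176, 0], [-0.0335, -0.02, 0], [-0.0412, -0.0215, 0], [-0.0491, -0.022, 0], [-0.057, -0.0217, 0], [-0.0648, -0.0204, 0], [-0.0724, -0.0183, 0], [-0.0797, -0.0153, 0], [-0.0866, -0.0114, 0]]
[[0.006, 0.0073, 0], [0.0112, 0.0152, 0], [0.0154, 0.0237, 0], [0.0185, 0.0326, 0], [0.0206, 0.0419, 0], [0.0217, 0.0513, 0], [0.0216, 0.0607, 0], [0.0204, 0.0701, 0], [0.0182, 0.0793, 0], [0.0149, 0.0882, 0], [0.0106, 0.0966, 0], [0.0053, 0.1045, 0]]
[[0.0095, -0.0095, 0], [0.0155, -0.0022, 0], [0.0207, 0.0057, 0], [0.0249, 0.0142, 0], [0.028, 0.0231, 0], [0.0301, 0.0324, 0], [0.0312, 0.0418, 0], [0.0311, 0.0512, 0], [0.0299, 0.0606, 0], [0.0277, 0.0698, 0], [0.0244, 0.0787, 0], [0.0201, 0.0871, 0]]
```

step_arm([
  [-0.0057, -0.0055, 0],
  [-0.0119, -0.0103, 0],
  [-0.0187, -0.0144, 0],
  [-0.0259, -0.0176, 0],
  [-0.0335, -0.02, 0],
  [-0.0412, -0.0215, 0],
  [-0.0491, -0.022, 0],
  [-0.057, -0.0217, 0],
  [-0.0648, -0.0204, 0],
  [-0.0724, -0.0183, 0],
  [-0.0797, -0.0153, 0],
  [-0.0866, -0.0114, 0],
], claw=[1, 1, 1, 1, 1, 1, 1, 1, 1, 1, 1, 1], twist=[-0.1164, -0.2327, -0.3491, -0.4654, -0.5818, -0.6981, -0.8145, -0.9308, -1.0472, -1.1636, -1.2799, -1.3963])

```text
time: 5.97
tcp_pos: [0.4985, 0.2197, 0.0766]
ee_rot: [-3.141, 0.001, 0.993]
contact_force: [1.3, 0.5, 0.6]
gripper_width: 0.0005
```

step_arm([
  [-0.0057, -0.0055, 0],
  [-0.0119, -0.0103, 0],
  [-0.0187, -0.0144, 0],
  [-0.0259, -0.0176, 0],
  [-0.0335, -0.02, 0],
  [-0.0412, -0.0215, 0],
  [-0.0491, -0.022, 0],
  [-0.057, -0.0217, 0],
  [-0.0648, -0.0204, 0],
  [-0.0724, -0.0183, 0],
  [-0.0797, -0.0153, 0],
  [-0.0866, -0.0114, 0],
], claw=[1, 1, 1, 1, 1, 1, 1, 1, 1, 1, 1, 1], twist=[-0.1164, -0.2327, -0.3491, -0.4654, -0.5818, -0.6981, -0.8145, -0.9308, -1.0472, -1.1636, -1.2799, -1.3963])

```text
time: 6.97
tcp_pos: [0.4406, 0.1525, 0.0762]
ee_rot: [-3.138, -0.001, 2.389]
contact_force: [-0.0, 0.0, -0.3]
gripper_width: 0.0003
```

```bash
python3 - <<'E'
from h import *
s=arm.observe(); p=s['tcp_pos'][:2]; v=p-C; print(p,np.hypot(*v),s['ee_rot'],s['joint_positions'],s['contact_force'],'centre in tool',axes(s['ee_rot'][2]).T@(C-p))
for n in('top','side','wrist'): mark(n,n+'2')
E
```

```text
[0.4405849  0.15250166] 0.07041689053124096 [-3.13805901e+00 -5.48797716e-04  2.38925318e+00] [ 0.40851     0.82120573 -1.10531155  2.07284318  0.97694688  0.91023722
  1.12153106] [-0.04317179  0.045069   -0.28048669] centre in tool [-0.05175233  0.04775181]
top nut z 0.0977 199 mark px 10 [0.5238 0.1795 0.0973] ang 65.1
side nut z 0.0977 625 mark px 35 [0.5191 0.1876 0.098 ] ang 77.2
wrist nut z 0.0985 3352 mark px 0 [0. 0. 0.] ang -163.4
```

step_arm([
  [0.0095, -0.0095, 0],
  [0.0155, -0.0022, 0],
  [0.0207, 0.0057, 0],
  [0.0249, 0.0142, 0],
  [0.028, 0.0231, 0],
  [0.0301, 0.0324, 0],
  [0.0312, 0.0418, 0],
  [0.0311, 0.0512, 0],
  [0.0299, 0.0606, 0],
  [0.0277, 0.0698, 0],
  [0.0244, 0.0787, 0],
  [0.0201, 0.0871, 0],
], claw=[1, 1, 1, 1, 1, 1, 1, 1, 1, 1, 1, 1], twist=[0, 0.1164, 0.2327, 0.3491, 0.4654, 0.5818, 0.6981, 0.8145, 0.9308, 1.0472, 1.1636, 1.2799])

```text
time: 8.12
tcp_pos: [0.487, 0.2322, 0.0768]
ee_rot: [-3.141, 0.0, 1.097]
contact_force: [0.0, -0.1, 0.1]
gripper_width: 0.0004
```

step_arm([
  [0.006, 0.0073, 0],
  [0.0112, 0.0152, 0],
  [0.0154, 0.0237, 0],
  [0.0185, 0.0326, 0],
  [0.0206, 0.0419, 0],
  [0.0217, 0.0513, 0],
  [0.0216, 0.0607, 0],
  [0.0204, 0.0701, 0],
  [0.0182, 0.0793, 0],
  [0.0149, 0.0882, 0],
  [0.0106, 0.0966, 0],
  [0.0053, 0.1045, 0],
], claw=[1, 1, 1, 1, 1, 1, 1, 1, 1, 1, 1, 1], twist=[0.1164, 0.2327, 0.3491, 0.4654, 0.5818, 0.6981, 0.8145, 0.9308, 1.0472, 1.1636, 1.2799, 1.3963])

```text
time: 9.12
tcp_pos: [0.5831, 0.1898, 0.0769]
ee_rot: [-3.141, 0.0, -0.3]
contact_force: [1.2, 0.3, 0.0]
gripper_width: 0.0004
```

```bash
python3 - <<'E'
from h import *
s=arm.observe(); p=s['tcp_pos'][:2]; v=p-C; print(p,np.hypot(*v),s['ee_rot'],s['joint_positions'],s['contact_force'],'centre in tool',axes(s['ee_rot'][2]).T@(C-p))
for n in('top','side','wrist'): mark(n,n+'3')
E
```

```text
[0.58305655 0.18982154] 0.0813794538314651 [-3.14105576e+00  2.04251475e-04 -3.00077006e-01] [-0.02205709  0.74487052 -0.51907541  1.71722413  0.48226508  0.80955373
 -1.06626143] [1.17636442 0.27136986 0.00862709] centre in tool [-0.0576568  0.0574309]
top nut z None 0 mark px 0 [0. 0. 0.] ang -163.4
side nut z 0.0976 412 mark px 7 [0.5218 0.1982 0.0965] ang 76.9
wrist nut z 0.0985 2574 mark px 181 [0.5212 0.1984 0.0989] ang 77.6
```

step_arm([
  [0.006, 0.0073, 0],
  [0.0112, 0.0152, 0],
  [0.0154, 0.0237, 0],
  [0.0185, 0.0326, 0],
  [0.0206, 0.0419, 0],
  [0.0217, 0.0513, 0],
  [0.0216, 0.0607, 0],
  [0.0204, 0.0701, 0],
  [0.0182, 0.0793, 0],
  [0.0149, 0.0882, 0],
  [0.0106, 0.0966, 0],
  [0.0053, 0.1045, 0],
], claw=[1, 1, 1, 1, 1, 1, 1, 1, 1, 1, 1, 1], twist=[0.1164, 0.2327, 0.3491, 0.4654, 0.5818, 0.6981, 0.8145, 0.9308, 1.0472, 1.1636, 1.2799, 1.3963])

```text
time: 10.27
tcp_pos: [0.5575, 0.0884, 0.0767]
ee_rot: [3.141, 0.001, -1.689]
contact_force: [-0.2, 0.6, 0.7]
gripper_width: 0.0003
```

```bash
python3 - <<'E'
from h import *
s=arm.observe(); p=s['tcp_pos'][:2]; v=p-C; print(p,np.hypot(*v),s['ee_rot'],s['joint_positions'],s['contact_force'],'centre in tool',axes(s['ee_rot'][2]).T@(C-p))
for n in('top','side','wrist'): mark(n,n+'4')
E
```

```text
[0.55754245 0.08836617] 0.0788382121716546 [ 3.14106960e+00  7.76656663e-04 -1.68909382e+00] [-0.0952108   0.62640565 -0.18663433  1.86309208  0.17502423  0.66807732
 -2.07406615] [-0.20117214  0.62244244  0.68694342] centre in tool [-0.05769607  0.05372734]
top nut z 0.0979 311 mark px 30 [0.5184 0.186  0.0991] ang 77.7
side nut z 0.0977 629 mark px 38 [0.5195 0.1879 0.098 ] ang 76.7
wrist nut z 0.0986 2093 mark px 965 [0.5194 0.1852 0.0997] ang 75.9
```

```bash
python3 - <<'E'
from h import *
q=np.array([-.0490,.0449]); Q0=np.array([-.0577,.0537]); th=np.radians(20/3)
Rm=lambda t:np.array([[np.cos(t),-np.sin(t)],[np.sin(t),np.cos(t)]])
print([(Q0-Rm(-k*th)@q).round(4).tolist()+[0] for k in range(0,12)])
print([(q-Rm(-k*th)@q).round(4).tolist()+[0] for k in range(1,13)])
E
```

```text
[[-0.0087, 0.0088, 0], [-0.0142, 0.0034, 0], [-0.0204, -0.0013, 0], [-0.027, -0.0053, 0], [-0.0341, -0.0084, 0], [-0.0414, -0.0107, 0], [-0.049, -0.0122, 0], [-0.0567, -0.0128, 0], [-0.0645, -0.0124, 0], [-0.0721, -0.0112, 0], [-0.0795, -0.0091, 0], [-0.0867, -0.0061, 0]]
[[-0.0055, -0.0054, 0], [-0.0117, -0.0101, 0], [-0.0183, -0.0141, 0], [-0.0254, -0.0172, 0], [-0.0327, -0.0195, 0], [-0.0403, -0.021, 0], [-0.048, -0.0216, 0], [-0.0558, -0.0212, 0], [-0.0634, -0.02, 0], [-0.0708, -0.0179, 0], [-0.078, -0.0149, 0], [-0.0847, -0.0112, 0]]
```

step_arm([
  [-0.0087, 0.0088, 0],
  [-0.0142, 0.0034, 0],
  [-0.0204, -0.0013, 0],
  [-0.027, -0.0053, 0],
  [-0.0341, -0.0084, 0],
  [-0.0414, -0.0107, 0],
  [-0.049, -0.0122, 0],
  [-0.0567, -0.0128, 0],
  [-0.0645, -0.0124, 0],
  [-0.0721, -0.0112, 0],
  [-0.0795, -0.0091, 0],
  [-0.0867, -0.0061, 0],
], claw=[1, 1, 1, 1, 1, 1, 1, 1, 1, 1, 1, 1], twist=[0, -0.1164, -0.2327, -0.3491, -0.4654, -0.5818, -0.6981, -0.8145, -0.9308, -1.0472, -1.1636, -1.2799])

```text
time: 11.42
tcp_pos: [0.5747, 0.1743, 0.077]
ee_rot: [-3.141, -0.001, -0.396]
contact_force: [1.3, -2.5, 0.8]
gripper_width: 0.0003
```

```bash
cat > st.py <<'E'
from h import *
import sys
s=arm.observe(); p=s['tcp_pos'][:2]; v=p-C; print(s['time'],p,np.hypot(*v).round(4),s['ee_rot'][2],np.round(s['joint_positions'],2),np.round(s['contact_force'],1),'cit',axes(s['ee_rot'][2]).T@(C-p))
for n in('top','side','wrist'): mark(n,n+sys.argv[1])
E
python3 st.py 5
```

```text
11.4167 [0.57466006 0.17431777] 0.0675 -0.39625889447883944 [-0.01  0.72 -0.5   1.75  0.47  0.78 -1.14] [ 1.3 -2.5  0.8] cit [-0.05011315  0.04515926]
top nut z 0.1009 3 mark px 4 [0.4706 0.1773 0.099 ] ang 147.9
side nut z 0.0984 395 mark px 32 [0.48   0.1707 0.0992] ang 148.9
wrist nut z 0.0993 2767 mark px 999 [0.4816 0.1701 0.1005] ang 148.4
```

step_arm([
  [-0.0055, -0.0054, 0],
  [-0.0117, -0.0101, 0],
  [-0.0183, -0.0141, 0],
  [-0.0254, -0.0172, 0],
  [-0.0327, -0.0195, 0],
  [-0.0403, -0.021, 0],
  [-0.048, -0.0216, 0],
  [-0.0558, -0.0212, 0],
  [-0.0634, -0.02, 0],
  [-0.0708, -0.0179, 0],
  [-0.078, -0.0149, 0],
  [-0.0847, -0.0112, 0],
], claw=[1, 1, 1, 1, 1, 1, 1, 1, 1, 1, 1, 1], twist=[-0.1164, -0.2327, -0.3491, -0.4654, -0.5818, -0.6981, -0.8145, -0.9308, -1.0472, -1.1636, -1.2799, -1.3963])

```text
time: 12.57
tcp_pos: [0.5014, 0.2181, 0.0774]
ee_rot: [3.141, -0.003, 0.994]
contact_force: [1.9, 1.6, 1.2]
gripper_width: 0.0008
```

```bash
python3 st.py 6
```

```text
12.5667 [0.50141287 0.2181172 ] 0.0668 0.9944206200386634 [ 0.11  0.76 -0.82  1.88  0.75  0.83 -0.11] [1.9 1.6 1.2] cit [-0.05021065  0.04407139]
top nut z 0.0994 82 mark px 0 [0. 0. 0.] ang -163.4
side nut z 0.0994 11 mark px 0 [0. 0. 0.] ang -163.4
wrist nut z 0.1002 2863 mark px 1045 [0.4875 0.1272 0.1013] ang -133.4
```

step_arm([
  [-0.0055, -0.0054, 0],
  [-0.0117, -0.0101, 0],
  [-0.0183, -0.0141, 0],
  [-0.0254, -0.0172, 0],
  [-0.0327, -0.0195, 0],
  [-0.0403, -0.021, 0],
  [-0.048, -0.0216, 0],
  [-0.0558, -0.0212, 0],
  [-0.0634, -0.02, 0],
  [-0.0708, -0.0179, 0],
  [-0.078, -0.0149, 0],
  [-0.0847, -0.0112, 0],
], claw=[1, 1, 1, 1, 1, 1, 1, 1, 1, 1, 1, 1], twist=[-0.1164, -0.2327, -0.3491, -0.4654, -0.5818, -0.6981, -0.8145, -0.9308, -1.0472, -1.1636, -1.2799, -1.3963])

```text
time: 13.72
tcp_pos: [0.4442, 0.1523, 0.0768]
ee_rot: [-3.141, -0.002, 2.388]
contact_force: [-3.1, 0.5, 3.6]
gripper_width: 0.0005
```

```bash
python3 st.py 7
```

```text
13.7167 [0.44421052 0.15229699] 0.0668 2.388392949512883 [ 0.42  0.83 -1.11  2.07  0.98  0.92  1.13] [-3.1  0.5  3.6] cit [-0.04892634  0.04546577]
top nut z 0.1008 194 mark px 1 [0.5406 0.1124 0.0982] ang -53.3
side nut z 0.1002 639 mark px 29 [0.5328 0.1266 0.1013] ang -49.4
wrist nut z 0.1011 2615 mark px 1057 [0.5325 0.1258 0.1022] ang -50.6
```

step_arm([
  [0.0095, -0.0095, -0.001],
  [0.0155, -0.0022, -0.002],
  [0.0207, 0.0057, -0.002],
  [0.0249, 0.0142, -0.002],
  [0.028, 0.0231, -0.002],
  [0.0301, 0.0324, -0.002],
  [0.0312, 0.0418, -0.002],
  [0.0311, 0.0512, -0.002],
  [0.0299, 0.0606, -0.002],
  [0.0277, 0.0698, -0.002],
  [0.0244, 0.0787, -0.002],
  [0.0201, 0.0871, -0.002],
], claw=[1, 1, 1, 1, 1, 1, 1, 1, 1, 1, 1, 1], twist=[0, 0.1164, 0.2327, 0.3491, 0.4654, 0.5818, 0.6981, 0.8145, 0.9308, 1.0472, 1.1636, 1.2799])

```text
time: 14.87
tcp_pos: [0.4911, 0.2299, 0.0788]
ee_rot: [3.141, -0.0, 1.095]
contact_force: [-0.4, -0.0, -0.3]
gripper_width: 0.0005
```

step_arm([
  [0.006, 0.0073, 0],
  [0.0112, 0.0152, 0],
  [0.0154, 0.0237, 0],
  [0.0185, 0.0326, 0],
  [0.0206, 0.0419, 0],
  [0.0217, 0.0513, 0],
  [0.0216, 0.0607, 0],
  [0.0204, 0.0701, 0],
  [0.0182, 0.0793, 0],
  [0.0149, 0.0882, 0],
  [0.0106, 0.0966, 0],
  [0.0053, 0.1045, 0],
], claw=[1, 1, 1, 1, 1, 1, 1, 1, 1, 1, 1, 1], twist=[0.1164, 0.2327, 0.3491, 0.4654, 0.5818, 0.6981, 0.8145, 0.9308, 1.0472, 1.1636, 1.2799, 1.3963])

```text
time: 15.87
tcp_pos: [0.5872, 0.1872, 0.079]
ee_rot: [-3.141, -0.002, -0.301]
contact_force: [0.0, -0.1, 0.3]
gripper_width: 0.0005
```

step_arm([
  [0.006, 0.0073, 0],
  [0.0112, 0.0152, 0],
  [0.0154, 0.0237, 0],
  [0.0185, 0.0326, 0],
  [0.0206, 0.0419, 0],
  [0.0217, 0.0513, 0],
  [0.0216, 0.0607, 0],
  [0.0204, 0.0701, 0],
  [0.0182, 0.0793, 0],
  [0.0149, 0.0882, 0],
  [0.0106, 0.0966, 0],
  [0.0053, 0.1045, 0],
], claw=[1, 1, 1, 1, 1, 1, 1, 1, 1, 1, 1, 1], twist=[0.1164, 0.2327, 0.3491, 0.4654, 0.5818, 0.6981, 0.8145, 0.9308, 1.0472, 1.1636, 1.2799, 1.3963])

```text
time: 16.87
tcp_pos: [0.5621, 0.0851, 0.0792]
ee_rot: [-3.139, -0.0, -1.698]
contact_force: [0.2, -0.1, -0.3]
gripper_width: 0.0005
```

```bash
python3 st.py 8; python3 - <<'E'
from h import *
# baseline from first pictures, same segmentation
for f in('top0','side0','w1'):
    z=np.load(f'pics/{f}.npz'); d=z['d'];v,u=np.mgrid[0:400,0:640]; fl=200/np.tan(np.radians(z['k'][0])/2)
    P=(np.stack([(u-z['k'][1])/fl*d,-(v-z['k'][2])/fl*d,-d,np.ones_like(d)],-1)@z['W'].T)[...,:3]
    hsv=cv2.cvtColor(z['im'],cv2.COLOR_RGB2HSV); r=np.hypot(P[...,0]-C[0],P[...,1]-C[1])
    M=(d>0)&(P[...,2]>.09)&(P[...,2]<.112)&(r<.05)&(r>.018)&(hsv[...,1]<90)&(hsv[...,2]>90); w=P[M].mean(0)
    print(f,M.sum(),w.round(4),np.degrees(np.arctan2(w[1]-C[1],w[0]-C[0])).round(1))
E
```

```text
16.8667 [0.56214841 0.08511928] 0.0842 -1.6980838558785243 [-0.08  0.63 -0.19  1.85  0.18  0.68 -2.08] [ 0.2 -0.1 -0.3] cit [-0.05984665  0.05922473]
top nut z 0.1004 402 mark px 1 [0.5441 0.1874 0.0968] ang 46.9
side nut z 0.1003 642 mark px 28 [0.5331 0.1266 0.1015] ang -48.9
wrist nut z 0.1012 2660 mark px 0 [0. 0. 0.] ang -163.4
top0 34 [0.5129 0.1194 0.097 ] -86.6
side0 24 [0.5116 0.1162 0.0968] -89.0
w1 290 [0.5122 0.1193 0.0978] -87.9
```

```bash
python3 - <<'E'
from h import *
q=np.array([-.0490,.0449]); Q0=np.array([-.0598,.0592]); th=np.radians(20/3)
Rm=lambda t:np.array([[np.cos(t),-np.sin(t)],[np.sin(t),np.cos(t)]])
print([(Q0-Rm(-k*th)@q).round(4).tolist()+[0] for k in range(0,12)])
E
```

```text
[[-0.0108, 0.0143, 0], [-0.0163, 0.0089, 0], [-0.0225, 0.0042, 0], [-0.0291, 0.0002, 0], [-0.0362, -0.0029, 0], [-0.0435, -0.0052, 0], [-0.0511, -0.0067, 0], [-0.0588, -0.0073, 0], [-0.0666, -0.0069, 0], [-0.0742, -0.0057, 0], [-0.0816, -0.0036, 0], [-0.0888, -0.0006, 0]]
```

step_arm([
  [-0.0108, 0.0143, 0],
  [-0.0163, 0.0089, 0],
  [-0.0225, 0.0042, 0],
  [-0.0291, 0.0002, 0],
  [-0.0362, -0.0029, 0],
  [-0.0435, -0.0052, 0],
  [-0.0511, -0.0067, 0],
  [-0.0588, -0.0073, 0],
  [-0.0666, -0.0069, 0],
  [-0.0742, -0.0057, 0],
  [-0.0816, -0.0036, 0],
  [-0.0888, -0.0006, 0],
], claw=[1, 1, 1, 1, 1, 1, 1, 1, 1, 1, 1, 1], twist=[0, -0.1164, -0.2327, -0.3491, -0.4654, -0.5818, -0.6981, -0.8145, -0.9308, -1.0472, -1.1636, -1.2799])

```text
time: 18.02
tcp_pos: [0.5765, 0.1748, 0.0802]
ee_rot: [-3.136, -0.006, -0.4]
contact_force: [5.6, 0.3, 0.5]
gripper_width: 0.0004
```

step_arm([
  [-0.0055, -0.0054, 0],
  [-0.0117, -0.0101, 0],
  [-0.0183, -0.0141, 0],
  [-0.0254, -0.0172, 0],
  [-0.0327, -0.0195, 0],
  [-0.0403, -0.021, 0],
  [-0.048, -0.0216, 0],
  [-0.0558, -0.0212, 0],
  [-0.0634, -0.02, 0],
  [-0.0708, -0.0179, 0],
  [-0.078, -0.0149, 0],
  [-0.0847, -0.0112, 0],
], claw=[1, 1, 1, 1, 1, 1, 1, 1, 1, 1, 1, 1], twist=[-0.1164, -0.2327, -0.3491, -0.4654, -0.5818, -0.6981, -0.8145, -0.9308, -1.0472, -1.1636, -1.2799, -1.3963])

```text
time: 19.02
tcp_pos: [0.5004, 0.2206, 0.0801]
ee_rot: [3.141, -0.007, 0.998]
contact_force: [0.8, 3.5, 1.2]
gripper_width: 0.0004
```

step_arm([
  [-0.0055, -0.0054, 0],
  [-0.0117, -0.0101, 0],
  [-0.0183, -0.0141, 0],
  [-0.0254, -0.0172, 0],
  [-0.0327, -0.0195, 0],
  [-0.0403, -0.021, 0],
  [-0.048, -0.0216, 0],
  [-0.0558, -0.0212, 0],
  [-0.0634, -0.02, 0],
  [-0.0708, -0.0179, 0],
  [-0.078, -0.0149, 0],
  [-0.0847, -0.0112, 0],
], claw=[1, 1, 1, 1, 1, 1, 1, 1, 1, 1, 1, 1], twist=[-0.1164, -0.2327, -0.3491, -0.4654, -0.5818, -0.6981, -0.8145, -0.9308, -1.0472, -1.1636, -1.2799, -1.3963])

```text
time: 20.02
tcp_pos: [0.4416, 0.1548, 0.0795]
ee_rot: [3.14, -0.003, 2.395]
contact_force: [-8.3, 2.8, 6.6]
gripper_width: 0.0005
```

```bash
python3 st.py 9
```

```text
20.0167 [0.44161896 0.15480621] 0.0694 2.3952135472712346 [ 0.42  0.83 -1.13  2.07  0.98  0.92  1.12] [-8.3  2.8  6.6] cit [-0.05284162  0.04504849]
top nut z 0.103 208 mark px 2 [0.5337 0.1941 0.0992] ang 61.6
side nut z 0.1027 636 mark px 34 [0.4746 0.1517 0.1036] ang -179.6
wrist nut z 0.1037 3471 mark px 0 [0. 0. 0.] ang -163.4
```

step_arm([
  [0.0095, -0.0095, 0],
  [0.0155, -0.0022, 0],
  [0.0207, 0.0057, 0],
  [0.0249, 0.0142, 0],
  [0.028, 0.0231, 0],
  [0.0301, 0.0324, 0],
  [0.0312, 0.0418, 0],
  [0.0311, 0.0512, 0],
  [0.0299, 0.0606, 0],
  [0.0277, 0.0698, 0],
  [0.0244, 0.0787, 0],
  [0.0201, 0.0871, 0],
], claw=[1, 1, 1, 1, 1, 1, 1, 1, 1, 1, 1, 1], twist=[0, 0.1164, 0.2327, 0.3491, 0.4654, 0.5818, 0.6981, 0.8145, 0.9308, 1.0472, 1.1636, 1.2799])

```text
time: 21.17
tcp_pos: [0.4892, 0.2313, 0.0791]
ee_rot: [3.141, -0.002, 1.102]
contact_force: [0.1, -0.2, -0.7]
gripper_width: 0.0007
```

step_arm([
  [0.006, 0.0073, 0],
  [0.0112, 0.0152, 0],
  [0.0154, 0.0237, 0],
  [0.0185, 0.0326, 0],
  [0.0206, 0.0419, 0],
  [0.0217, 0.0513, 0],
  [0.0217, 0.0513, 0],
  [0.0217, 0.0513, 0],
], claw=[1, 1, 1, 1, 1, 1, 1, 1], twist=[0.1164, 0.2327, 0.3491, 0.4654, 0.5818, 0.6981, 0.6981, 0.6981])

```text
time: 21.83
tcp_pos: [0.5442, 0.2268, 0.0789]
ee_rot: [3.142, -0.001, 0.412]
contact_force: [-0.5, -0.6, 0.6]
gripper_width: 0.0005
```

```bash
python3 st.py 10; python3 - <<'E'
from h import *
s=arm.observe(); Q0=axes(s['ee_rot'][2]).T@(C-s['tcp_pos'][:2])
q=np.array([-.0490,.0449]); th=np.radians(20/3)
Rm=lambda t:np.array([[np.cos(t),-np.sin(t)],[np.sin(t),np.cos(t)]])
print([(Q0-Rm(-k*th)@q).round(4).tolist()+[0] for k in range(0,12)])
E
```

```text
21.8333 [0.54417123 0.22676309] 0.0818 0.41211117740011094 [ 0.03  0.76 -0.7   1.77  0.64  0.84 -0.57] [-0.5 -0.6  0.6] cit [-0.06034     0.05521717]
top nut z None 0 mark px 0 [0. 0. 0.] ang -163.4
side nut z 0.1028 169 mark px 4 [0.4885 0.1512 0.1039] ang -177.9
wrist nut z 0.1037 1816 mark px 1048 [0.4761 0.1522 0.1047] ang 179.7
[[-0.0102, 0.0109, 0], [-0.0157, 0.0055, 0], [-0.0219, 0.0008, 0], [-0.0285, -0.0032, 0], [-0.0355, -0.0063, 0], [-0.0429, -0.0087, 0], [-0.0505, -0.0101, 0], [-0.0582, -0.0107, 0], [-0.0659, -0.0103, 0], [-0.0736, -0.0091, 0], [-0.081, -0.007, 0], [-0.0881, -0.004, 0]]
```

step_arm([
  [-0.0102, 0.0109, 0],
  [-0.0157, 0.0055, 0],
  [-0.0219, 0.0008, 0],
  [-0.0285, -0.0032, 0],
  [-0.0355, -0.0063, 0],
  [-0.0429, -0.0087, 0],
  [-0.0505, -0.0101, 0],
  [-0.0582, -0.0107, 0],
  [-0.0659, -0.0103, 0],
  [-0.0736, -0.0091, 0],
  [-0.081, -0.007, 0],
  [-0.0881, -0.004, 0],
], claw=[1, 1, 1, 1, 1, 1, 1, 1, 1, 1, 1, 1], twist=[0, -0.1164, -0.2327, -0.3491, -0.4654, -0.5818, -0.6981, -0.8145, -0.9308, -1.0472, -1.1636, -1.2799])

```text
time: 22.98
tcp_pos: [0.4608, 0.1966, 0.0795]
ee_rot: [3.14, -0.003, 1.698]
contact_force: [-0.5, 2.4, 2.6]
gripper_width: 0.0006
```

```bash
python3 st.py 11
```

```text
22.9833 [0.46080013 0.19656042] 0.0671 1.6982522718701027 [ 0.25  0.78 -0.99  1.99  0.88  0.87  0.47] [-0.5  2.4  2.6] cit [-0.05057993  0.04412854]
top nut z 0.1037 290 mark px 1 [0.5549 0.1754 0.1024] ang 28.0
side nut z 0.1036 416 mark px 9 [0.504  0.1273 0.1042] ang -105.8
wrist nut z 0.1045 2928 mark px 732 [0.5023 0.1237 0.1056] ang -107.2
```

step_arm([
  [-0.0055, -0.0054, 0],
  [-0.0117, -0.0101, 0],
  [-0.017, -0.0133, 0],
  [-0.017, -0.0133, 0],
  [-0.017, -0.0133, 0],
], claw=[1, 1, 1, 1, 1], twist=[-0.1164, -0.2327, -0.326, -0.326, -0.326])

```text
time: 23.55
tcp_pos: [0.4491, 0.1765, 0.0786]
ee_rot: [-3.14, -0.0, 2.01]
contact_force: [-4.5, -0.5, 4.2]
gripper_width: 0.0002
```

```bash
python3 st.py 12
```

```text
23.55 [0.44906498 0.1764998 ] 0.0666 2.0102144278831986 [ 0.33  0.8  -1.05  2.04  0.93  0.89  0.75] [-4.5 -0.5  4.2] cit [-0.04852026  0.04562862]
top nut z 0.1038 256 mark px 6 [0.5306 0.1407 0.1029] ang -30.0
side nut z 0.1038 571 mark px 24 [0.5119 0.1184 0.1047] ang -88.4
wrist nut z 0.1047 2852 mark px 826 [0.5121 0.1214 0.1058] ang -87.9
```

The mark now reads -88.4° (side) and -87.9° (wrist), against -89.0° and -87.9° at the start. The nut has risen about 8 mm. I'll back the hand off outward, then up and away.

step_arm([
  [0.006, -0.006, 0],
  [0.014, -0.014, 0],
  [0.022, -0.022, 0],
  [0.022, -0.022, -0.02],
  [0.022, -0.022, -0.05],
  [0.022, -0.022, -0.08],
  [0.022, -0.022, -0.11],
  [0.022, -0.022, -0.14],
  [0.022, -0.022, -0.17],
  [0.022, -0.022, -0.19],
  [0.022, -0.022, -0.2],
  [0.022, -0.022, -0.2],
], claw=[1, 1, 1, 1, 1, 1, 1, 1, 1, 1, 1, 1], twist=[0, 0, 0, 0, 0, 0, 0, 0, 0, 0, 0, 0])

```text
time: 24.7
tcp_pos: [0.4212, 0.1875, 0.2803]
ee_rot: [3.138, 0.002, 2.014]
contact_force: [0.6, 0.0, 0.2]
gripper_width: 0.0006
```

```bash
python3 st.py 13; python3 - <<'E'
from h import *
s=arm.observe(); p0=s['tcp_pos'];y0=s['ee_rot'][2]; print(p0,y0,to(p0[:2],y0,p0[2],(.46,-.12),y0,p0[2]))
E
```

```text
24.7 [0.42122077 0.18751515] 0.0965 2.0138178488349805 [ 0.5   0.41 -1.24  1.93  0.43  1.11  1.09] [0.6 0.  0.2] cit [-0.07057231  0.06588767]
top nut z 0.1042 423 mark px 36 [0.5136 0.12   0.104 ] ang -85.3
side nut z 0.1038 635 mark px 26 [0.5118 0.1186 0.1048] ang -88.6
wrist nut z 0.1048 4474 mark px 230 [0.5119 0.1179 0.1057] ang -88.4
[0.4198419  0.18628584 0.27733367] 2.0144420453210747 ([np.float64(-0.2939), np.float64(-0.0952), np.float64(0.0)], np.float64(-0.0))
```

step_arm([
  [0, 0, 0],
  [-0.01, -0.003, 0],
  [-0.03, -0.01, 0],
  [-0.06, -0.02, 0],
  [-0.09, -0.03, 0],
  [-0.12, -0.04, 0],
  [-0.15, -0.05, 0],
  [-0.18, -0.06, 0],
  [-0.21, -0.07, 0],
  [-0.24, -0.08, 0],
  [-0.27, -0.09, 0],
  [-0.29, -0.095, 0],
], claw=[1, 1, 1, 1, 1, 1, 1, 1, 1, 1, 1, 1], twist=[0.1, 0.2, 0.3, 0.4, 0.5, 0.6, 0.7, 0.8, 0.9, 1.0, 1.0, 1.0])

```text
time: 25.85
tcp_pos: [0.4581, -0.1193, 0.2767]
ee_rot: [-3.139, 0.002, 1.011]
contact_force: [-0.3, -0.6, -0.1]
gripper_width: 0.0002
```

```bash
python3 st.py 14; python3 - <<'E'
from h import *
a=cv2.imread('pics/top14.png')[100:300,160:480]; b=cv2.imread('pics/side14.png')[130:400,200:500]
cv2.imwrite('pics/fin.png',np.vstack([cv2.resize(a,(480,300)),cv2.resize(b,(480,432*480//480))[:290]]))
E
```

```text
25.85 [ 0.45807081 -0.11925491] 0.2764 1.011019997774271 [ 0.95  0.32 -0.94  1.91  0.3   1.07  0.9 ] [-0.3 -0.6 -0.1] cit [ 0.25795956 -0.09918464]
top nut z 0.1041 617 mark px 36 [0.5143 0.1222 0.1046] ang -83.7
side nut z 0.1038 638 mark px 26 [0.5119 0.1185 0.1047] ang -88.4
wrist nut z 0.1048 5044 mark px 341 [0.5116 0.1168 0.1055] ang -89.0
```

View pics/fin.png

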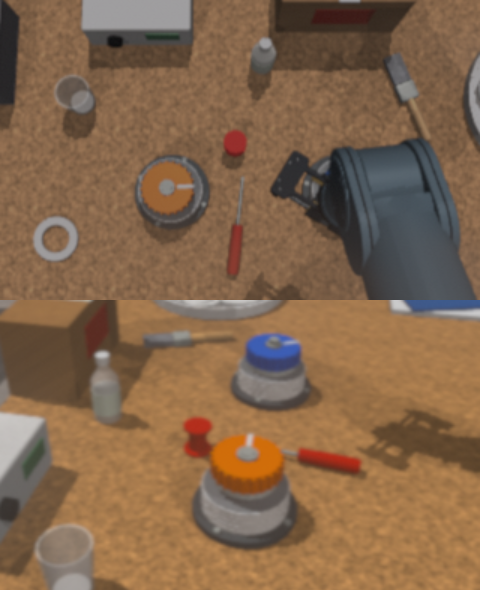

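The orange mark is back where it began (top crop (185,187), side crop (250,440)). The blue nut and the bystanders haven't moved, and the hand is clear. I'll hand the job in.

```bash
python3 -c "
from rig import sign_off
print(sign_off())"
```

```text
the job is handed in; nothing more can be done
None
```

The orange ring nut is loosened by two full turns and the job is handed in, at about 26 s on the robot's clock. I rolled it round in four strokes, with a corner of the closed fingertips pushing on its ridges. I then lifted the hand away to z ≈ 0.28 m, clear of everything.

- **Mark position:** the side camera read -88.4° (start -89.0°) and the wrist camera -89.0° (start -87.9°). The top camera read -83.7° (start -86.6°), about 3° off. It sees the mark in only about 36 pixels, so I trusted the other two.
- **Number of turns:** following the mark from stroke to stroke gave two full turns. The nut also rose about 8 mm in all three cameras, as two turns should.
- **Forces and surroundings:** the forces read at the end of each move stayed around 11 N or less. In the last pictures the blue nut and the loose items were where they started.
- **First stroke:** the finger lost contact part way, so that stroke turned the nut only about 165° of the planned 240°. I pressed 2 mm closer on the later strokes and made up the difference.

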